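# Wind and play the music box

### The arm

A 6-joint arm with a two-finger parallel gripper is mounted at the origin on the work surface. World frame = base frame: x ahead of the robot, y to its left, z up, the work surface at z = 0. Lengths are in m, angles in rad, forces in N, time in s.
With the tool pointing down it reaches from about 0.425 to 0.95 m from the base axis. Payload 3.5 kg.
Tool frame: the origin (TCP) lies midway between the tips of the shut fingers; the grasp point (between the pads) lies 19 mm behind it; z points along the fingers, y is the direction in which the jaws open and shut (so a half turn about z gives the same grasp; the last joint's range is limited). The gripper opens to 85 mm and grips with 20 to 120 N. Pads are 22 mm wide; open, the fingers measure 114 mm over their backs; the gripper's body (76 mm by 85 mm) begins 54 mm behind the grasp point. The pads swing forward as they close: fully open they stand 13 mm farther back than shut.
Start: joints at [-1.328, 0.286, 1.577, -0, 1.279, -0.15], TCP at [0.258, -0.624, 0.231] pointing down, gripper open.
Joint ranges: [-2.77, 2.77], [-0.9, 2.22], [0.21, 2.48], [-1.53, 4.67], [0.24, 2.81], [-2.84, 2.84]. Speed limits (rad/s): [2.79, 2.79, 3.14, 3.14, 3.14, 3.14].

### API

Orientations are given as a unit quaternion [x, y, z, w].
In Python, from plant import * gives the robot as it stands.
- The arm moves only by the shell command python3 -m jog 'ROWS' [FORCE]. ROWS is a JSON object of lists of equal length, an entry for each row: "travel": the shift along the world's x, y, z in mm, a list of three; "dr": the turn, a rotation vector about the world's x, y, z in degrees, a list of three; "jaw": the closure in counts, from 0 (fully open) to 255 (shut). In form: {"travel": [[x, y, z], ...], "dr": [[wx, wy, wz], ...], "jaw": [jaw, ...]}. A call has 1 to 5 rows; each row shifts and turns the commanded pose from where the row before left it; what a row does not reach is not made up. A row lasts 1/12 s, in which the tool goes at most 41.7 mm and 7.16 degrees, less where a joint would pass 70% of its speed; a pose out of reach is approached as far as the arm can. A call is refused whole if a number of a shift passes 41.7 or a number of a turn 7.16, either way. A call with a gripper value outside its range is refused whole. The fingers move at their own pace and stop on an object; FORCE is the grip in N (left out, the last holds). Time passes only in rows, so rows that do not move let the fingers close. It gives the time, the measured TCP pose, the force and the opening at its end, in the units of the state.
- get_state(): the state, without advancing time (a new reading comes with each control period).
- read_camera(name): name is "scene" or "top" or "wrist"; returns the picture (384x512x3 uint8, red, green, blue); there is no depth.
- camera_info(name): a dict with "K" (3x3 intrinsics, pixels), "R" (3x3) and "t" (3): a world point X has camera coordinates R X + t; the wrist camera has in their place "mount" (4x4, takes a point from camera to tool coordinates, whose origin is the TCP and whose axes are the flange's). Camera axes: x right, y down, z forward; pixel columns grow to the right and rows downward; lengths in m; the calibration is good to about 2 mm. The wrist camera is an equidistant fisheye: a pixel r from the principal point sees the ray r / f radians off the axis. A picture is of the moment at which its call begins: read the wrist's pose just before it. camera_info takes no time and is no camera call.
- sign_off(): hands the job in, once; it reports no verdict.
The state is a dict: "time": time; "qpos": joint angles; "dq": joint speeds; "joint_efforts": joint torques, N m; "eef_pos": TCP position; "tcp_rot": TCP orientation; "contact_force": force on the tool from outside, world axes, zero at the start; "wrist_torque": the same for the moment, N m; "opening": opening from 0.0 (shut) to 1.0 (fully open).
Only numpy, scipy, OpenCV 4.12 (cv2) and the standard library are available. Lean on these libraries where they do the work, as an engineer would, in place of code of your own. Each camera call takes 0.05 s, during which the arm holds its last target. There are 200 camera calls.

### The job

Play the music box: lift its lid right back until it rests on its stop, and let go of it. Wind it with the lever inside: raise the lever onto any notch before the last and let go so that the ratchet holds it there by itself, then take it afresh and bring it on over to its last notch (as far as it goes), and let go again. Then press the release button and keep it down until the lever has run all the way back down, let the button come up, and leave the lid open and the ornaments beside the box where they stand.

Things in the scene. Friction and masses are not known exactly. Their poses are not given: they have to be found in the camera images.
- case: The music box: dark wooden case fixed to the table, 200 (x) x 270 (y) x 85 mm high, walls 8 mm, inner floor 12 mm up. Origin: centre of its underside; -x side is the front, +x side carries the lid hinge. Inside: winding lever on the -y half, release button on the +y half, between them a brass drum along x (y -5 to 23 mm, top 43 mm above the table).
- lid: The lid, a 200 x 270 x 12 mm wooden panel, 0.36 kg. Origin at the middle of the hinge line (same point as point lid_hinge); at lid_angle 0 its axes are the case's, the panel covers x from 0 to -200 mm, z from 0 to 12 mm. A brass tab, 30 mm wide in y, 12 mm thick, sticks out 29 mm beyond the middle of its front edge.
- lid_tab (a point): Centre of the part of the brass tab that stands out beyond the lid's front edge: 216 mm from the hinge line, 6 mm up in the lid's frame. It can be pinched across its 30 mm width and turns between the fingers.
- lid_hinge (a point): Middle of the lid's hinge line, on the case's far top edge, 85.5 mm above the table; the line runs along the case's y.
- lid_angle (a joint): Lid angle, rad: 0 closed, 1.85 open, leaning back on its stop. Below upright (1.57) it falls shut, beyond it falls back onto its stop.
- lever: The winding lever: a 10 mm round steel rod from its pivot, with a wooden grip of 16 x 16 mm section from 49 to 113 mm out. Origin on the pivot (same point as point lever_pivot); the lever points along its own -x; at winder 0 its axes are the case's, so that it lies level, pointing to the front, 48 mm above the table.
- lever_grip (a point): Point on the lever's axis in the wooden grip, 85 mm out from the pivot.
- lever_pivot (a point): The lever's pivot, fixed in the case at x +35, y -55, z 48 mm of the case's frame; the pivot axis runs along the case's y.
- winder (a joint): Lever angle, rad: 0 level to the front, 1.57 upright, then over towards the lid. The ratchet holds it at about 0.46, 0.88, 1.30, 1.72 and, last, 2.14; carry it about 0.1 past a notch and it drops back onto it; end stop 2.32. A spring pulls it back to 0 with 2 to 4 N at the grip; it goes back only while the release button is down.
- release_top (a point): Centre of the top of the release button: a round steel push button, 26 mm diameter, in a dark collar, at x 0, y +60 mm of the case, top 58 mm above the table when up.
- release (a joint): Travel of the release button, m: 0 up, 0.007 fully down; it frees the lever beyond about 0.005. Needs about 5 to 8 N; it springs up when let go, and the ratchet then catches the lever at the next notch down.
- statuette: Bystander: dark stone figure, 76 mm diameter, 122 mm high; origin at the centre of its underside.
- coaster: Bystander: round cork coaster, 94 mm diameter, 10 mm thick; origin at the centre of its underside.
- candle: Bystander: amber glass jar candle, 60 mm diameter, 75 mm high; origin at the centre of its underside.

How it is judged:
By the outcome, as a careful person would: the job done as asked, in the order asked, and still so for the second after the job is handed in, with the robot touching nothing.
It also fails if it takes over 72 s, if anything falls off the work surface, if the arm or the gripper's body presses on something with over 40 N, if the wrist force passes 120 N, or if a joint passes its speed limit or range.

## Working session

There is one attempt and no reset: what is moved stays moved. The work goes in short steps, Python scripts to look and compute and a shell command to move; the robot and the scene stay as the last step left them, time stands still between calls to the robot, and variables do not carry over. Pictures are saved under pics/ and viewed, about 8 in all and at most 12, crops included, and the job is handed in when it is done.

```bash
ls; mkdir -p pics
python3 - <<'E'
from plant import *
import cv2,numpy as np
s=get_state();print(s)
for n in("top","scene"):
    cv2.imwrite(f"pics/{n}0.png",cv2.resize(read_camera(n)[:,:,::-1],(800,600),interpolation=cv2.INTER_CUBIC));c=camera_info(n);print(n,c)
print(camera_info("wrist"))
E
```

```text
pics
{'time': 0.0, 'qpos': array([-1.32798711e+00,  2.87171192e-01,  1.57818004e+00,  3.58375759e-06,
        1.27857284e+00, -1.50014695e-01]), 'dq': array([-7.93777533e-05, -1.47818856e-04, -6.29882187e-04,  2.41962851e-04,
        1.05521953e-03, -9.60884867e-04]), 'joint_efforts': array([ 8.09274607e-04, -4.05979800e+01, -2.92624426e+01, -7.35828166e-05,
        5.90336698e-03,  6.87151967e-06]), 'eef_pos': array([ 0.25824973, -0.62293904,  0.22994183]), 'tcp_rot': array([ 9.80772536e-01,  1.95150899e-01, -5.23528881e-05, -1.16453512e-03]), 'contact_force': array([0.69317757, 0.17628504, 0.01062434]), 'wrist_torque': array([-0.02369809,  0.00596098,  0.04966639]), 'opening': 1.0004287137363403}
top {'K': array([[372.60073332,   0.        , 250.170715  ],
       [  0.        , 372.60073332, 186.75848056],
       [  0.        ,   0.        ,   1.        ]]), 'R': array([[ 0.00594978, -0.99996363,  0.00611061],
       [-0.997025  , -0.00640168, -0.07681252],
       [ 0.07684884, -0.00563542, -0.99702683]]), 't': array([0.04737227, 0.57145857, 1.06099181])}
scene {'K': array([[427.00
[... 156 characters left out ...]
.25687415,  0.96643019, -0.00532462],
       [ 0.595461  , -0.16260638, -0.78675623],
       [-0.76121079,  0.19892673, -0.61724086]]), 't': array([-0.21764837, -0.25493053,  1.55754141])}
{'K': array([[297.31863964,   0.        , 254.71522193],
       [  0.        , 297.31863964, 192.41659781],
       [  0.        ,   0.        ,   1.        ]]), 'mount': array([[ 2.90426687e-04, -9.53847022e-01, -3.00292813e-01,
         7.63367287e-02],
       [ 9.99999704e-01,  6.32418025e-05,  7.66264081e-04,
        -1.05214496e-03],
       [-7.11907654e-04, -3.00292947e-01,  9.53846759e-01,
        -1.41579585e-01],
       [ 0.00000000e+00,  0.00000000e+00,  0.00000000e+00,
         1.00000000e+00]])}
```

View pics/top0.png

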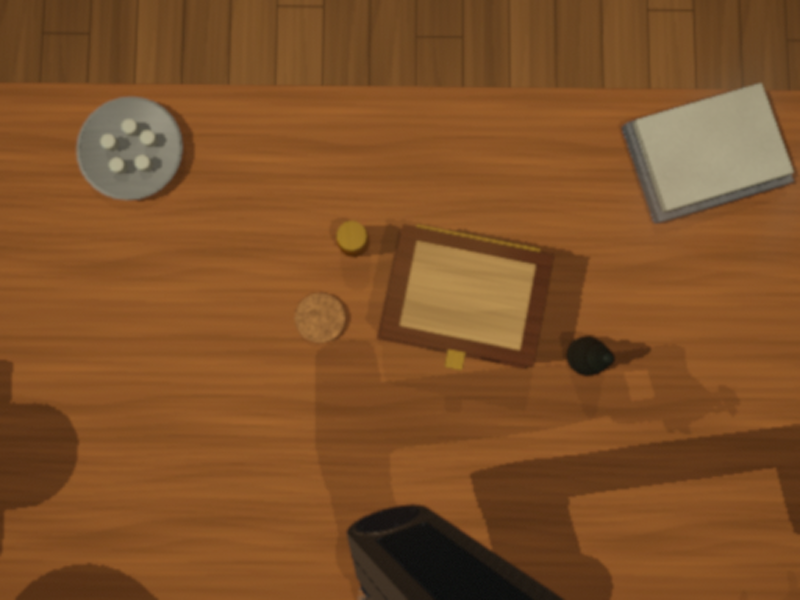

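View pics/scene0.png

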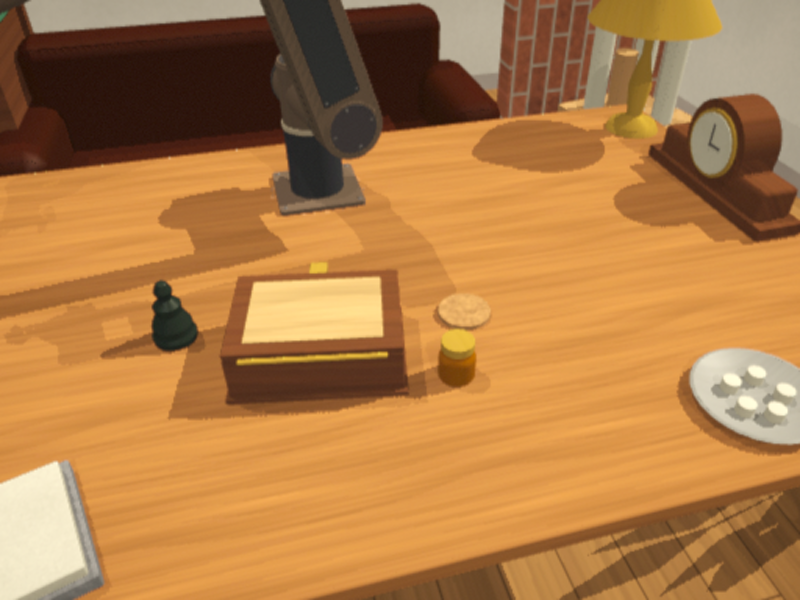

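Run:
```python
from plant import *
import cv2
a=read_camera("top")[:,:,::-1]
cv2.imwrite("pics/topc.png",cv2.resize(a[136:246,225:365],None,fx=5.5,fy=5.4,interpolation=cv2.INTER_CUBIC))
```

```text
(no output)
```

View pics/topc.png

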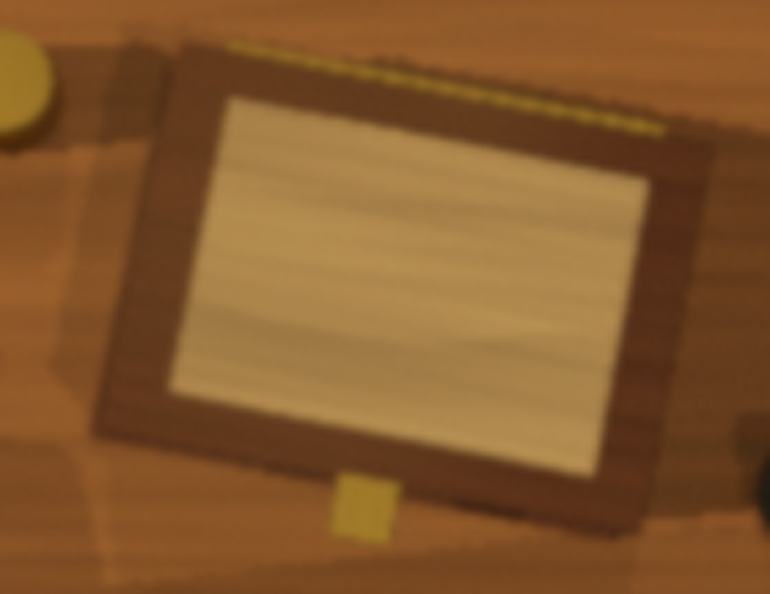

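```bash
cat > h.py <<'E'
import numpy as np,cv2
from plant import *
from scipy.spatial.transform import Rotation as R
def proj(n,X):
    c=camera_info(n);p=np.atleast_2d(X)@c["R"].T+c["t"];q=p@c["K"].T;return q[:,:2]/q[:,2:]
def onplane(n,uv,z):
    c=camera_info(n);d=c["R"].T@np.linalg.solve(c["K"],[*uv,1]);o=-c["R"].T@c["t"];return o+d*(z-o[2])/d[2]
E
python3 - <<'E'
from h import *
from scipy.optimize import least_squares
def px(p):return (np.array(p,float)+.5)/[5.5,5.4]-.5+[225,136]
def sc(p):return (np.array(p,float)+.5)*.64-.5
z=.0975
P={k:onplane("top",px(p),z) for k,p in dict(TL=(180,43),TR=(714,145),BR=(640,535),BL=(95,433),a=(230,97),b=(650,180),c=(595,475),d=(170,391),tab=(360,539),t1=(338,472),t2=(402,482),t3=(388,543),t4=(331,535)).items()}
for k,v in P.items():print(k,v[:2].round(4))
pc=sum(P[k] for k in'abcd')/4
print("centre panel",pc,"lid",sum(P[k] for k in('TL','TR','BR','BL'))/4)
for a,b in(('a','b'),('d','c'),('TL','TR'),('BL','BR')):
    d=P[a]-P[b];print(a,b,np.linalg.norm(d),np.degrees(np.arctan2(-d[0],d[1])))
for a,b in(('a','d'),('b','c'),('TL','BL'),('TR','BR')):
    d=P[a]-P[b];print(a,b,np.linalg.norm(d),np.degrees(np.arctan2(d[1],d[0])))
print("cam",-camera_info("top")["R"].T@camera_info("top")["t"])
# scene check
S={k:onplane("scene",sc(p),z) for k,p in dict(a=(250,281),b=(381,278),c=(384,338),d=(243,344)).items()}
print("scene centre",sum(S.values())/4)
for k,p,zz in(("statuette base",(590,372),.02),("candle",(351,236),.075),("coaster",(321,317),.01)):print(k,onplane("top",sc(p),zz))
E
```

```text
TL [0.6836 0.0325]
TR [ 0.6335 -0.2319]
BR [ 0.4381 -0.1927]
BL [0.487  0.0732]
a [0.6562 0.0077]
b [ 0.6155 -0.1999]
c [ 0.4676 -0.1711]
d [0.5081 0.0367]
tab [ 0.4354 -0.0562]
t1 [ 0.4684 -0.0455]
t2 [ 0.4636 -0.0768]
t3 [ 0.4335 -0.0698]
t4 [ 0.4373 -0.0421]
centre panel [ 0.56187256 -0.08167801  0.0975    ] lid [ 0.56055716 -0.07972057  0.0975    ]
a b 0.21157060023284613 -11.097235652826935
d c 0.2116522550436226 -11.019816061643144
TL TR 0.2691359177926813 -10.733255656758212
BL BR 0.2703624078032017 -10.417719508899662
a d 0.15096574600161528 -11.066593037130504
b c 0.15067982160601187 -11.035559230413744
TL BL 0.20076591947160508 -11.67773850329775
TR BR 0.19926065445258645 -11.333352896572032
cam [0.48794063 0.05700798 1.10144299]
scene centre [ 0.56014291 -0.07980821  0.0975    ]
statuette base [ 0.42559508 -0.31730148  0.02      ]
candle [0.66677916 0.12334227 0.075     ]
coaster [0.52443786 0.18197732 0.01      ]
```

```bash
for i in 1 2; do python3 -m jog '{"travel":[[13,40,0],[13,40,0],[13,40,0],[13,40,0],[13,40,0]],"dr":[[0,0,-2.4],[0,0,-2.4],[0,0,-2.4],[0,0,-2.4],[0,0,-2.4]],"jaw":[60,60,60,60,60]}' 40; done; python3 -m jog '{"travel":[[13,40,0],[13,40,0],[13,40,0],[13,40,0],[2,5,0]],"dr":[[0,0,-2.4],[0,0,-2.4],[0,0,-2.4],[0,0,-2.4],[0,0,0]],"jaw":[60,60,60,60,60]}'
python3 - <<'E'
from h import *
s=get_state();print(s['qpos'].round(3),R.from_quat(s['tcp_rot']).as_matrix().round(3))
cv2.imwrite("pics/w1.png",cv2.resize(read_camera("wrist")[:,:,::-1],(768,576)))
E
```

```text
time: 0.57
eef_pos: [0.3229, -0.4234, 0.2307]
tcp_rot: [0.996, 0.09, -0.0, -0.0]
contact_force: [1.6, 0.2, 0.6]
opening: 0.759
time: 0.98
eef_pos: [0.3871, -0.2252, 0.2311]
tcp_rot: [1.0, -0.014, 0.0, -0.0]
contact_force: [1.4, 0.8, 0.9]
opening: 0.763
time: 1.4
eef_pos: [0.4412, -0.0584, 0.2312]
tcp_rot: [0.996, -0.094, 0.0, -0.001]
contact_force: [0.9, -0.0, 0.5]
opening: 0.763
[-0.362 -0.244  2.116  0.003  1.27   1.397] [[ 0.982 -0.187  0.001]
 [-0.187 -0.982  0.002]
 [ 0.    -0.003 -1.   ]]
```

View pics/w1.png

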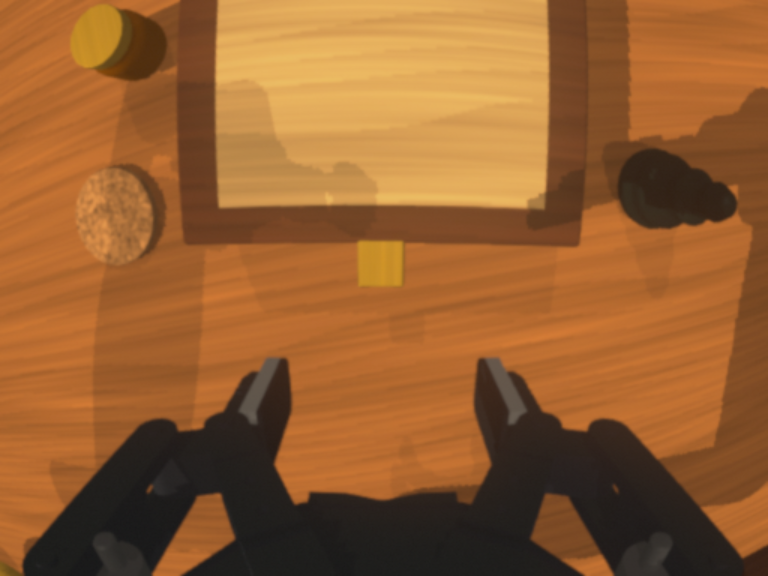

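```bash
cat >> h.py <<'E'
def wray(uv,z,s):
    c=camera_info("wrist");K=c["K"];d=(np.array(uv)-K[:2,2])/K[0,0];r=np.hypot(*d)
    v=np.array([*(d/r*np.sin(r)),np.cos(r)]);M=c["mount"];T=R.from_quat(s['tcp_rot']).as_matrix()
    d=T@M[:3,:3]@v;o=T@M[:3,3]+s['eef_pos'];return o+d*(z-o[2])/d[2]
C=np.array([.5615,-.0812,0]);Y=np.radians(-11.05);E=R.from_euler('z',Y).as_matrix()
def case(p):return E.T@(np.asarray(p)-C)*1000   # world m -> case mm
def world(p):return E@(np.asarray(p)/1000)+C
E
python3 - <<'E'
from h import *
s=get_state()
for p in((381,263),(186,243),(579,243),(217,208),(546,208)):print(case(wray(((p[0]+.5)/1.5-.5,(p[1]+.5)/1.5-.5),.0975,s)).round(1))
print(case(s['eef_pos']))
E
python3 -m jog '{"travel":[[0,0,-39],[0,0,-39],[0,0,-39],[0,0,-30],[0,0,-10]],"dr":[[0,0,0],[0,0,0],[0,0,0],[0,0,0],[0,0,0]],"jaw":[60,60,60,60,60]}'
```

```text
[-115.7   -0.9   97.5]
[-101.4  130.2   97.5]
[ -99.9 -133.7   97.5]
[-78.7 105.5  97.5]
[ -77.5 -107.3   97.5]
[-122.2458703    -2.3388164   231.14948162]
time: 1.87
eef_pos: [0.4366, -0.0634, 0.0693]
tcp_rot: [0.995, -0.097, -0.005, -0.001]
contact_force: [-0.0, -0.2, -0.1]
opening: 0.767
```

```bash
python3 -m jog '{"travel":[[0,0,0],[0,0,0]],"dr":[[0,0,0],[0,0,0]],"jaw":[60,60]}'; python3 -c "
from h import *
s=get_state();print(case(s['eef_pos']),s['qpos'].round(3),s['dq'].round(3),R.from_quat(s['tcp_rot']).as_euler('xyz',1))"
```

```text
time: 2.03
eef_pos: [0.4412, -0.0647, 0.075]
tcp_rot: [0.995, -0.097, 0.0, 0.0]
contact_force: [0.2, 0.4, -0.3]
opening: 0.767
[-121.27052801   -6.90739337   75.03440935] [-0.374 -0.028  2.24  -0.     0.93   1.392] [ 0.006 -0.035 -0.037  0.001 -0.004  0.003] [ 1.79986622e+02 -2.31697118e-02 -1.11491595e+01]
```

```bash
python3 -m jog '{"travel":[[1,6,-2],[0,0,0],[0,0,0]],"dr":[[0,0,0],[0,0,0],[0,0,0]],"jaw":[60,60,60]}' 40;python3 -m jog '{"travel":[[0,0,0],[0,0,0],[0,0,0],[0,0,0],[0,0,0]],"dr":[[0,0,0],[0,0,0],[0,0,0],[0,0,0],[0,0,0]],"jaw":[200,200,200,200,200]}' 40; python3 -c "
from h import *
s=get_state();print(case(s['eef_pos']),s['qpos'].round(3))"
```

```text
time: 2.28
eef_pos: [0.4431, -0.0581, 0.0742]
tcp_rot: [0.995, -0.096, 0.002, 0.0]
contact_force: [0.1, -0.5, 0.9]
opening: 0.768
time: 2.7
eef_pos: [0.4422, -0.0571, 0.0731]
tcp_rot: [0.995, -0.097, 0.0, -0.001]
contact_force: [-0.2, 4.8, 6.1]
opening: 0.347
[-121.73299216    0.82736476   73.10544902] [-0.358 -0.025  2.241  0.003  0.925  1.406]
```

Run:
```python
from h import *
r,h=221.7,6.6
t=np.linspace(0,1.845,16)
p=np.c_[-r*np.cos(t)+h*np.sin(t),0*t,r*np.sin(t)+h*np.cos(t)]@E.T
print(np.diff(p.round(0),axis=0).astype(int).tolist())
```

```text
[[3, 0, 27], [6, -1, 26], [8, -2, 26], [12, -2, 25], [15, -3, 22], [17, -3, 21], [20, -4, 18], [22, -5, 16], [23, -4, 13], [25, -5, 10], [26, -5, 7], [27, -5, 3], [27, -5, 0], [26, -6, -3], [26, -5, -6]]
```

```bash
python3 -m jog '{"travel":[[3,0,27],[6,-1,26],[8,-2,26],[12,-2,25],[15,-3,22]],"dr":[[0,0,0],[0,0,0],[0,0,0],[0,0,0],[0,0,0]],"jaw":[200,200,200,200,200]}'; python3 -m jog '{"travel":[[0,0,0],[0,0,0]],"dr":[[0,0,0],[0,0,0]],"jaw":[200,200]}'; python3 -c "
from h import *
s=get_state();print(case(s['eef_pos']))"
```

```text
time: 3.12
eef_pos: [0.4841, -0.0653, 0.1979]
tcp_rot: [0.995, -0.097, -0.003, -0.0]
contact_force: [1.2, 1.5, -5.0]
opening: 0.342
time: 3.28
eef_pos: [0.4853, -0.0655, 0.1989]
tcp_rot: [0.995, -0.096, -0.001, -0.0]
contact_force: [-6.0, 3.1, 5.0]
opening: 0.339
[-77.83015485   0.804818   198.90327321]
```

```bash
python3 -m jog '{"travel":[[17,-3,21],[20,-4,18],[22,-5,16],[23,-4,13],[25,-5,10]],"dr":[[0,0,0],[0,0,0],[0,0,0],[0,0,0],[0,0,0]],"jaw":[200,200,200,200,200]}'; python3 -m jog '{"travel":[[26,-5,7],[27,-5,3],[27,-5,0],[26,-6,-3],[26,-5,-6]],"dr":[[0,0,0],[0,0,0],[0,0,0],[0,0,0],[0,0,0]],"jaw":[200,200,200,200,200]}';python3 -m jog '{"travel":[[0,0,0],[0,0,0]],"dr":[[0,0,0],[0,0,0]],"jaw":[200,200]}'
python3 - <<'E'
from h import *
s=get_state();print(case(s['eef_pos']))
cv2.imwrite("pics/s2.png",cv2.resize(read_camera("scene")[100:300,60:340,::-1],None,fx=2.8,fy=2.8,interpolation=cv2.INTER_CUBIC))
E
```

```text
time: 3.7
eef_pos: [0.5908, -0.0862, 0.2761]
tcp_rot: [0.995, -0.096, -0.004, -0.0]
contact_force: [-3.0, 3.0, 1.3]
opening: 0.342
time: 4.12
eef_pos: [0.7246, -0.1124, 0.2759]
tcp_rot: [0.995, -0.097, -0.002, -0.0]
contact_force: [-2.8, 2.6, -0.1]
opening: 0.339
time: 4.28
eef_pos: [0.7259, -0.1127, 0.2753]
tcp_rot: [0.995, -0.096, 0.0, -0.0]
contact_force: [1.5, 1.5, 0.3]
opening: 0.344
[167.36695117   0.62711122 275.31999449]
```

View pics/s2.png

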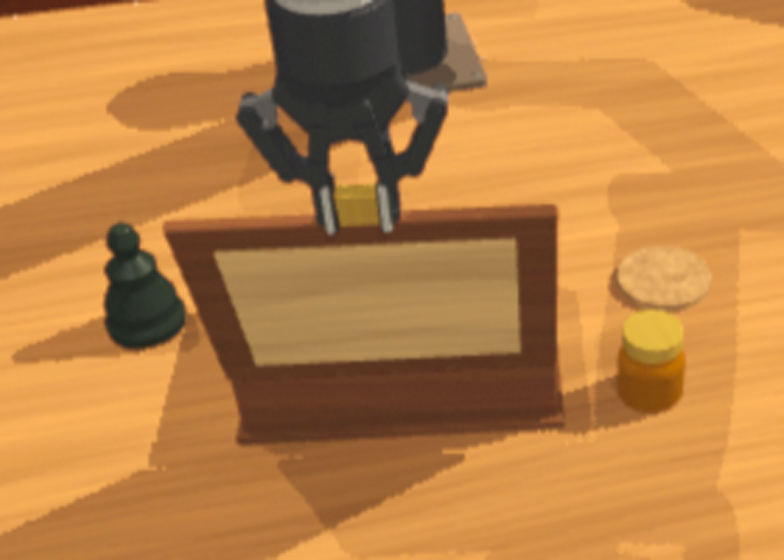

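```bash
python3 -m jog '{"travel":[[0,0,0],[0,0,0],[0,0,0],[0,0,0],[0,0,20]],"dr":[[0,0,0],[0,0,0],[0,0,0],[0,0,0],[0,0,0]],"jaw":[90,90,90,90,90]}';python3 -m jog '{"travel":[[0,0,25],[-38,-2,0],[-38,-2,0],[-38,-2,0],[-38,-2,-10]],"dr":[[0,0,0],[0,0,0],[0,0,0],[0,0,0],[0,0,0]],"jaw":[90,90,90,90,90]}';python3 -m jog '{"travel":[[-36,-3,-20],[-36,-3,-30],[0,0,-40],[0,0,0],[0,0,0]],"dr":[[0,0,0],[0,0,0],[0,0,0],[0,0,0],[0,0,0]],"jaw":[120,120,120,120,120]}'
python3 - <<'E'
from h import *
s=get_state();print(case(s['eef_pos']),s['eef_pos'],s['opening'])
cv2.imwrite("pics/w2.png",cv2.resize(read_camera("wrist")[:,:,::-1],(768,576)))
E
```

```text
time: 4.75
eef_pos: [0.7224, -0.1126, 0.2917]
tcp_rot: [0.995, -0.097, -0.005, -0.001]
contact_force: [0.9, 0.1, -1.0]
opening: 0.644
time: 5.17
eef_pos: [0.5717, -0.1213, 0.3146]
tcp_rot: [0.995, -0.097, 0.002, 0.001]
contact_force: [-0.2, -0.1, 0.8]
opening: 0.647
time: 5.58
eef_pos: [0.5032, -0.1261, 0.2241]
tcp_rot: [0.995, -0.097, -0.002, -0.001]
contact_force: [0.9, -0.0, 0.4]
opening: 0.532
[-48.64957664 -55.2076664  224.13560699] [ 0.50317096 -0.12605968  0.22413561] 0.5318541893644022
```

View pics/w2.png

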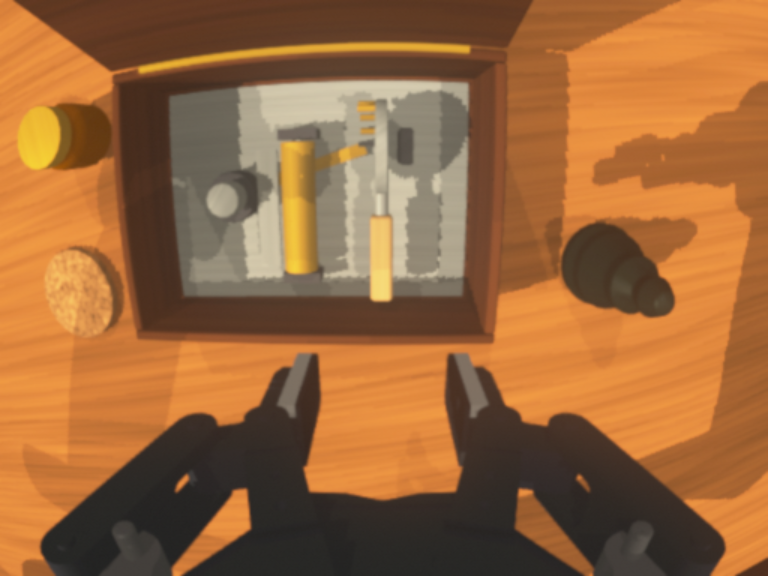

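```bash
python3 -m jog '{"travel":[[0,0,-35],[0,0,-35],[0,0,-35],[0,0,-20],[0,0,0]],"dr":[[0,0,0],[0,0,0],[0,0,0],[0,0,0],[0,0,0]],"jaw":[120,120,120,120,120]}';python3 -m jog '{"travel":[[0,0,-30],[0,0,-25],[0,0,-15],[0,0,0],[0,0,0]],"dr":[[0,0,0],[0,0,0],[0,0,0],[0,0,0],[0,0,0]],"jaw":[120,120,120,120,120]}'; python3 -c "
from h import *
s=get_state();print(case(s['eef_pos']))"
```

```text
time: 6.05
eef_pos: [0.5043, -0.1259, 0.0983]
tcp_rot: [0.995, -0.096, -0.003, -0.001]
contact_force: [-0.8, -0.0, 0.6]
opening: 0.531
time: 6.47
eef_pos: [0.5072, -0.1274, 0.033]
tcp_rot: [0.995, -0.096, 0.002, 0.001]
contact_force: [0.4, 0.0, 0.2]
opening: 0.527
[-44.40015631 -55.73367566  32.98975404]
```

```bash
python3 -m jog '{"travel":[[0,0,-3],[0,0,0],[0,0,0],[0,0,0],[0,0,0]],"dr":[[0,0,0],[0,0,0],[0,0,0],[0,0,0],[0,0,0]],"jaw":[120,240,240,240,240]}' 60;python3 -m jog '{"travel":[[0,0,0],[0,0,0]],"dr":[[0,0,0],[0,0,0]],"jaw":[240,240]}'
python3 - <<'E'
from h import *
s=get_state();c=case(s['eef_pos']);print(c)
r=35-c[0];h=c[2]+19-48
t=np.linspace(0,0.99,7)
p=np.c_[-r*np.cos(t)+h*np.sin(t),0*t,r*np.sin(t)+h*np.cos(t)]@E.T
print(np.diff(p.round(0),axis=0).astype(int).tolist())
E
```

```text
time: 6.88
eef_pos: [0.5062, -0.1257, 0.0296]
tcp_rot: [0.995, -0.097, 0.001, -0.001]
contact_force: [-0.2, 5.2, 4.8]
opening: 0.179
time: 7.05
eef_pos: [0.5062, -0.1257, 0.0295]
tcp_rot: [0.995, -0.097, 0.001, -0.001]
contact_force: [0.9, 5.9, 5.2]
opening: 0.175
[-45.7256528  -54.31985373  29.53968202]
[[1, 0, 13], [3, 0, 13], [6, -1, 12], [7, -2, 11], [9, -2, 10], [10, -2, 8]]
```

```bash
python3 -m jog '{"travel":[[1,0,13],[3,0,13],[6,-1,12],[7,-2,11],[9,-2,10]],"dr":[[0,0,0],[0,0,0],[0,0,0],[0,0,0],[0,0,0]],"jaw":[240,240,240,240,240]}';python3 -m jog '{"travel":[[10,-2,8],[0,0,0],[0,0,0]],"dr":[[0,0,0],[0,0,0],[0,0,0]],"jaw":[240,240,240]}'
python3 - <<'E'
from h import *
s=get_state();c=case(s['eef_pos']);print(c)
print(np.arctan2(c[2]+19-48,35-c[0]))
E
```

```text
time: 7.47
eef_pos: [0.5247, -0.1292, 0.0826]
tcp_rot: [0.995, -0.096, -0.009, -0.002]
contact_force: [-7.5, 1.3, -15.3]
opening: 0.171
time: 7.72
eef_pos: [0.5371, -0.1317, 0.093]
tcp_rot: [0.995, -0.096, -0.006, -0.002]
contact_force: [-5.8, 2.4, -2.3]
opening: 0.169
[-14.25351031 -54.27336228  92.97522651]
0.9146903671825016
```

```bash
python3 -m jog '{"travel":[[6,-1,5],[5,-1,3],[0,0,0],[0,0,0]],"dr":[[0,0,0],[0,0,0],[0,0,0],[0,0,0]],"jaw":[240,240,240,240]}'
python3 - <<'E'
from h import *
s=get_state();c=case(s['eef_pos']);print(c)
print(np.arctan2(c[2]+19-48,35-c[0]),np.hypot(c[2]+19-48,35-c[0]))
E
```

```text
time: 8.05
eef_pos: [0.5479, -0.1338, 0.0996]
tcp_rot: [0.995, -0.097, -0.006, -0.002]
contact_force: [-5.4, 1.7, -10.4]
opening: 0.17
[ -3.3225101  -54.20394734  99.62309856]
1.0736258074278562 80.3507114510815
```

```bash
python3 -m jog '{"travel":[[0,0,0],[0,0,0],[0,0,0],[0,0,0],[0,0,20]],"dr":[[0,0,0],[0,0,0],[0,0,0],[0,0,0],[0,0,0]],"jaw":[130,130,130,130,130]}';python3 -m jog '{"travel":[[0,0,30],[-10,2,10],[-10,2,0],[-7,1,0],[0,0,0]],"dr":[[0,0,0],[-1.34,-6.87,0],[-1.34,-6.87,0],[-1.34,-6.87,0],[0,0,0]],"jaw":[130,130,130,130,130]}'
python3 - <<'E'
from h import *
s=get_state();c=case(s['eef_pos']);print(c, E.T@R.from_quat(s['tcp_rot']).as_matrix()[:,2])
cv2.imwrite("pics/w3.png",cv2.resize(read_camera("wrist")[:,:,::-1],(768,576)))
E
```

```text
time: 8.47
eef_pos: [0.5505, -0.1349, 0.1206]
tcp_rot: [0.995, -0.097, -0.002, -0.001]
contact_force: [-1.0, 1.0, -0.8]
opening: 0.489
time: 8.88
eef_pos: [0.5192, -0.1278, 0.1591]
tcp_rot: [0.979, -0.095, 0.18, 0.016]
contact_force: [-1.6, -0.4, -2.5]
opening: 0.489
[-32.57996119 -53.89361047 159.09510196] [ 0.35471711  0.00177959 -0.93497198]
```

View pics/w3.png

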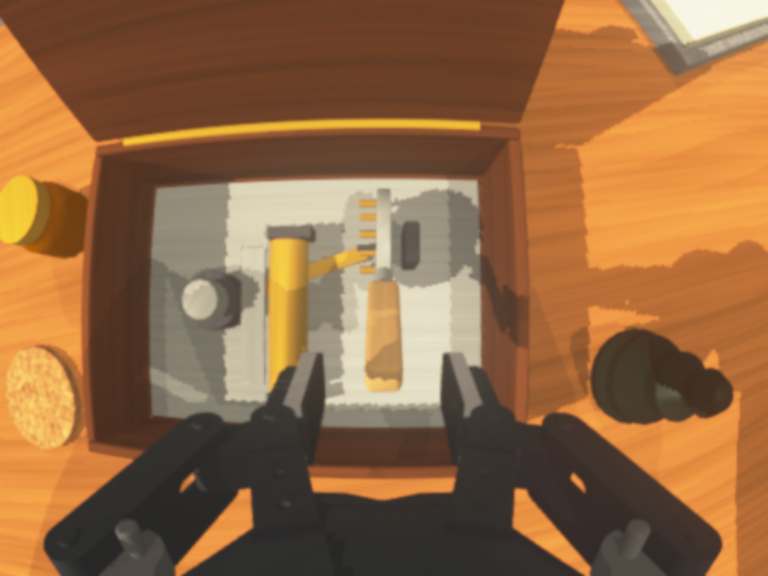

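Run:
```python
from h import *
s=get_state()
for p in((383,385),(384,283)):
    uv=((p[0]+.5)/1.5-.5,(p[1]+.5)/1.5-.5)
    a=case(wray(uv,.2,s));b=case(wray(uv,0,s));P=np.array([35,0,48.])
    for t in np.linspace(.2,1,17):
        q=a+(b-a)*t;v=q-P;print(q.round(0),"r",round(np.hypot(v[0],v[2]),1),"w",round(np.arctan2(v[2],-v[0]),2))
```

```text
[-35. -54. 160.] r 132.1 w 1.01
[-37. -54. 150.] r 124.7 w 0.96
[-38. -54. 140.] r 117.6 w 0.9
[-40. -54. 130.] r 111.0 w 0.83
[-41. -54. 120.] r 105.0 w 0.76
[-43. -54. 110.] r 99.6 w 0.67
[-45. -54. 100.] r 95.1 w 0.58
[-46. -54.  90.] r 91.4 w 0.48
[-48. -55.  80.] r 88.7 w 0.37
[-49. -55.  70.] r 87.1 w 0.26
[-51. -55.  60.] r 86.7 w 0.14
[-52. -55.  50.] r 87.5 w 0.02
[-54. -55.  40.] r 89.4 w -0.09
[-56. -55.  30.] r 92.4 w -0.2
[-57. -55.  20.] r 96.4 w -0.29
[-59. -55.  10.] r 101.2 w -0.38
[-60. -55.   0.] r 106.8 w -0.47
[  2. -55. 160.] r 116.8 w 1.28
[  3. -55. 150.] r 107.0 w 1.26
[  3. -55. 140.] r 97.3 w 1.24
[  4. -55. 130.] r 87.6 w 1.21
[  5. -55. 120.] r 78.1 w 1.17
[  5. -55. 110.] r 68.7 w 1.13
[  6. -55. 100.] r 59.4 w 1.07
[  7. -55.  90.] r 50.5 w 0.98
[  8. -55.  80.] r 42.1 w 0.86
[  8. -55.  70.] r 34.5 w 0.69
[  9. -55.  60.] r 28.5 w 0.43
[ 10. -55.  50.] r 25.2 w 0.08
[ 11. -55.  40.] r 25.7 w -0.32
[ 11. -55.  30.] r 29.8 w -0.65
[ 12. -55.  20.] r 36.2 w -0.88
[ 13. -55.  10.] r 44.0 w -1.04
[ 13. -55.   0.] r 52.6 w -1.15
```

```bash
python3 -m jog '{"travel":[[9,-2,-23],[9,-2,-23],[9,-2,-23],[0,0,0],[0,0,0]],"dr":[[0,0,0],[0,0,0],[0,0,0],[0,0,0],[0,0,0]],"jaw":[130,130,130,130,130]}';python3 -m jog '{"travel":[[0,0,0],[0,0,0],[0,0,0],[0,0,0],[0,0,0]],"dr":[[0,0,0],[0,0,0],[0,0,0],[0,0,0],[0,0,0]],"jaw":[240,240,240,240,240]}' 60
python3 - <<'E'
from h import *
s=get_state();c=case(s['eef_pos']);print(c)
g=c+13*np.array([-.358,0,.934]);x,z=g[0]-35,g[2]-48;w=np.arctan2(z,-x);r=np.hypot(x,z);print("w,r",w,r)
t=np.linspace(.88,2.27,11)
p=np.c_[-r*np.cos(t),0*t,r*np.sin(t)]@E.T
print(np.diff(p.round(0),axis=0).astype(int).tolist())
E
```

```text
time: 9.35
eef_pos: [0.553, -0.1369, 0.0937]
tcp_rot: [0.979, -0.095, 0.181, 0.017]
contact_force: [0.1, -1.0, 0.5]
opening: 0.489
time: 9.77
eef_pos: [0.5532, -0.1351, 0.0961]
tcp_rot: [0.978, -0.096, 0.183, 0.016]
contact_force: [1.1, 8.0, 0.4]
opening: 0.168
[  2.18277448 -54.50215266  96.14372229]
w,r 1.0146741621300484 70.98211784405169
[[7, -2, 5], [9, -2, 5], [9, -1, 3], [10, -2, 2], [9, -2, 1], [10, -2, -1], [9, -2, -2], [9, -2, -3], [9, -1, -5], [8, -2, -6]]
```

```bash
python3 -m jog '{"travel":[[0,0,0],[0,0,0],[0,0,0],[-7,1,-5],[0,0,0]],"dr":[[0,0,0],[0,0,0],[0,0,0],[0,0,0],[0,0,0]],"jaw":[130,130,130,130,130]}';python3 -m jog '{"travel":[[0,0,0],[0,0,0],[0,0,0],[0,0,0],[0,0,0]],"dr":[[0,0,0],[0,0,0],[0,0,0],[0,0,0],[0,0,0]],"jaw":[240,240,240,240,240]}' 60
python3 - <<'E'
from h import *
s=get_state();c=case(s['eef_pos']);print(c)
g=c+13*np.array([-.358,0,.934]);x,z=g[0]-35,g[2]-48;w=np.arctan2(z,-x);r=np.hypot(x,z);print("w,r",w,r)
t=np.linspace(w,2.27,11)
p=np.c_[-r*np.cos(t),0*t,r*np.sin(t)]@E.T
print(np.diff(p.round(0),axis=0).astype(int).tolist())
E
```

```text
time: 10.18
eef_pos: [0.5432, -0.1351, 0.0876]
tcp_rot: [0.979, -0.095, 0.18, 0.017]
contact_force: [-0.1, -0.8, -0.4]
opening: 0.487
time: 10.6
eef_pos: [0.5445, -0.1334, 0.0886]
tcp_rot: [0.979, -0.095, 0.181, 0.015]
contact_force: [-1.4, 9.5, 4.0]
opening: 0.178
[ -6.6586078  -54.4978167   88.62744442]
w,r 0.8504727117763824 70.21019801837144
[[7, -2, 6], [9, -1, 5], [9, -2, 3], [10, -2, 2], [9, -2, 1], [10, -2, 0], [10, -2, -2], [9, -1, -4], [8, -2, -4], [8, -2, -6]]
```

```bash
python3 -m jog '{"travel":[[7,-2,6],[9,-1,5],[9,-2,3],[10,-2,2],[9,-2,1]],"dr":[[0,0,0],[0,0,0],[0,0,0],[0,0,0],[0,0,0]],"jaw":[240,240,240,240,240]}';python3 -m jog '{"travel":[[10,-2,0],[10,-2,-2],[9,-1,-4],[0,0,0],[0,0,0]],"dr":[[0,0,0],[0,0,0],[0,0,0],[0,0,0],[0,0,0]],"jaw":[240,240,240,240,240]}'
python3 - <<'E'
from h import *
s=get_state();c=case(s['eef_pos']);print(c)
g=c+13*np.array([-.358,0,.934]);x,z=g[0]-35,g[2]-48;w=np.arctan2(z,-x);r=np.hypot(x,z);print("w,r",w,r)
E
```

```text
time: 11.02
eef_pos: [0.5831, -0.1407, 0.1017]
tcp_rot: [0.98, -0.094, 0.172, 0.013]
contact_force: [-14.2, 8.8, 5.7]
opening: 0.179
time: 11.43
eef_pos: [0.6155, -0.1471, 0.0977]
tcp_rot: [0.98, -0.095, 0.177, 0.015]
contact_force: [-5.4, 6.2, 3.0]
opening: 0.181
[ 65.65001742 -54.29833118  97.65044464]
w,r 1.9690183247186455 67.03804245865648
```

```bash
python3 -m jog '{"travel":[[8,-2,-4],[8,-2,-6],[0,0,0],[0,0,0]],"dr":[[0,0,0],[0,0,0],[0,0,0],[0,0,0]],"jaw":[240,240,240,240]}'
python3 - <<'E'
from h import *
s=get_state();c=case(s['eef_pos']);print(c)
g=c+13*np.array([-.358,0,.934]);x,z=g[0]-35,g[2]-48;w=np.arctan2(z,-x);r=np.hypot(x,z);print("w,r",w,r)
E
```

```text
time: 11.77
eef_pos: [0.6329, -0.1506, 0.0891]
tcp_rot: [0.979, -0.095, 0.179, 0.015]
contact_force: [-3.4, 8.9, 5.1]
opening: 0.177
[ 83.39065666 -54.38843722  89.08958637]
w,r 2.2585877144004907 68.89482508465436
```

```bash
python3 -m jog '{"travel":[[2,0,-1],[0,0,0]],"dr":[[0,0,0],[0,0,0]],"jaw":[240,240]}';python3 -m jog '{"travel":[[0,0,0],[0,0,0],[0,0,0],[0,0,0],[-8,2,18]],"dr":[[0,0,0],[0,0,0],[0,0,0],[0,0,0],[0,0,0]],"jaw":[130,130,130,130,130]}';python3 -m jog '{"travel":[[-10,2,23],[-10,2,23],[-10,2,23],[-30,6,5],[0,0,0]],"dr":[[0,0,0],[0,0,0],[0,0,0],[0,0,0],[0,0,0]],"jaw":[130,130,130,130,130]}'
python3 - <<'E'
from h import *
s=get_state();c=case(s['eef_pos']);print(c)
cv2.imwrite("pics/w4.png",cv2.resize(read_camera("wrist")[:,:,::-1],(768,576)))
E
```

```text
time: 11.93
eef_pos: [0.6345, -0.1508, 0.0881]
tcp_rot: [0.979, -0.095, 0.178, 0.015]
contact_force: [-4.6, 8.5, 6.3]
opening: 0.174
time: 12.35
eef_pos: [0.6263, -0.1513, 0.1032]
tcp_rot: [0.979, -0.095, 0.179, 0.017]
contact_force: [-0.3, -1.1, -0.1]
opening: 0.493
time: 12.77
eef_pos: [0.5655, -0.1391, 0.182]
tcp_rot: [0.979, -0.095, 0.182, 0.018]
contact_force: [0.2, -1.0, -0.7]
opening: 0.491
[ 15.06612398 -56.07863754 182.01597984]
```

View pics/w4.png

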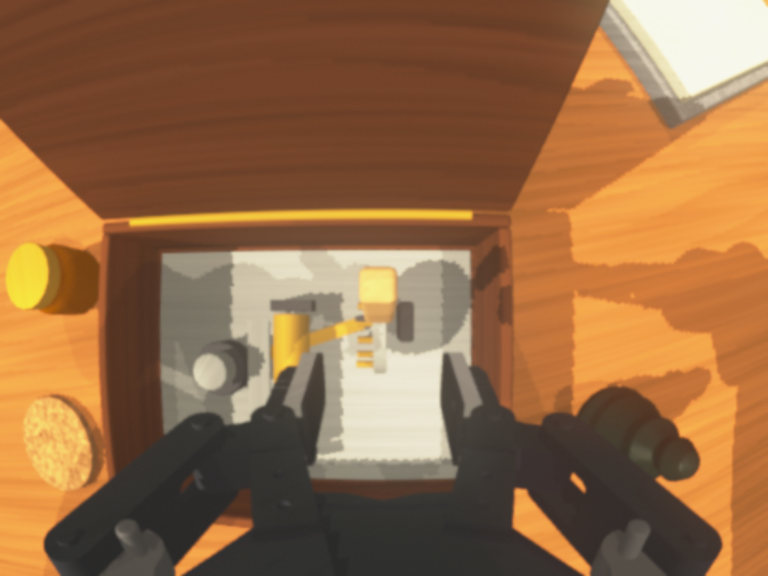

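Run:
```python
from h import *
s=get_state();c=camera_info("wrist");M=c["mount"];T=R.from_quat(s['tcp_rot']).as_matrix()
def wp(p):
    v=M[:3,:3].T@(T.T@(world(p)-s['eef_pos'])-M[:3,3]);r=np.hypot(v[0],v[1]);a=np.arctan2(r,v[2])
    return ((c["K"][:2,2]+c["K"][0,0]*a*v[:2]/r+.5)*1.5-.5).round()
for w in(1.30,1.72,2.14,2.3):
    print(w,[wp([35-r*np.cos(w)+k*np.sin(w),-55,48+r*np.sin(w)+k*np.cos(w)]) for r,k in((113,8),(113,-8),(49,-8))])
```

```text
1.3 [array([381., 373.]), array([381., 408.]), array([381., 355.])]
1.72 [array([380., 258.]), array([380., 296.]), array([381., 319.])]
2.14 [array([380., 174.]), array([380., 196.]), array([381., 283.])]
2.3 [array([381., 156.]), array([380., 172.]), array([381., 271.])]
```

```bash
python3 -m jog '{"travel":[[11,-1,-11],[0,0,0],[8,-2,-22],[8,-2,-22],[0,0,0]],"dr":[[0,0,0],[0,0,0],[0,0,0],[0,0,0],[0,0,0]],"jaw":[130,130,130,130,130]}';python3 -m jog '{"travel":[[8,-1,-21],[0,0,0],[0,0,0]],"dr":[[0,0,0],[0,0,0],[0,0,0]],"jaw":[130,130,130]}'
python3 - <<'E'
from h import *
s=get_state();c=case(s['eef_pos']);print(c, E.T@R.from_quat(s['tcp_rot']).as_matrix()[:,2])
E
```

```text
time: 13.23
eef_pos: [0.5928, -0.1438, 0.1199]
tcp_rot: [0.979, -0.095, 0.177, 0.016]
contact_force: [-1.8, 0.4, -0.3]
opening: 0.493
time: 13.48
eef_pos: [0.6021, -0.1452, 0.1036]
tcp_rot: [0.979, -0.095, 0.18, 0.017]
contact_force: [0.5, -0.3, 0.3]
opening: 0.489
[ 52.15957035 -55.05173935 103.59971574] [ 3.55510884e-01  7.86792155e-04 -9.34671810e-01]
```

```bash
python3 -m jog '{"travel":[[0,0,0],[0,0,0],[0,0,0],[0,0,0],[0,0,0]],"dr":[[0,0,0],[0,0,0],[0,0,0],[0,0,0],[0,0,0]],"jaw":[240,240,240,240,240]}' 60; python3 -m jog '{"travel":[[10,-2,-2],[10,-2,-4],[9,-2,-5],[0,0,0],[0,0,0]],"dr":[[0,0,0],[0,0,0],[0,0,0],[0,0,0],[0,0,0]],"jaw":[240,240,240,240,240]}'; python3 -m jog '{"travel":[[8,-1,-6],[0,0,0],[0,0,0]],"dr":[[0,0,0],[0,0,0],[0,0,0]],"jaw":[240,240,240]}'
python3 - <<'E'
from h import *
s=get_state();c=case(s['eef_pos']);print(c)
for k in(13,16,19):
    g=c+k*np.array([-.358,0,.934]);x,z=g[0]-35,g[2]-48;print(k,np.arctan2(z,-x),np.hypot(x,z))
E
```

```text
time: 13.9
eef_pos: [0.6035, -0.1449, 0.1064]
tcp_rot: [0.978, -0.095, 0.183, 0.017]
contact_force: [0.5, 5.6, 3.8]
opening: 0.178
time: 14.32
eef_pos: [0.6318, -0.1503, 0.095]
tcp_rot: [0.979, -0.095, 0.181, 0.016]
contact_force: [-4.1, 6.8, 8.2]
opening: 0.176
time: 14.57
eef_pos: [0.6398, -0.1519, 0.0893]
tcp_rot: [0.979, -0.095, 0.181, 0.017]
contact_force: [-4.9, 5.0, 8.5]
opening: 0.179
[ 90.38879244 -54.38890459  89.32347077]
13 2.3299944269551824 73.70600876763851
16 2.2939058096322804 75.04813503676826
19 2.259128740694592 76.48450023722975
```

```bash
python3 -m jog '{"travel":[[2,0,-3],[0,0,0],[0,0,0]],"dr":[[0,0,0],[0,0,0],[0,0,0]],"jaw":[240,240,240]}';python3 -m jog '{"travel":[[1,0,-2],[0,0,0],[0,0,0]],"dr":[[0,0,0],[0,0,0],[0,0,0]],"jaw":[240,240,240]}'
python3 - <<'E'
from h import *
s=get_state();c=case(s['eef_pos']);print(c)
for k in(13,16,19):
    g=c+k*np.array([-.358,0,.934]);x,z=g[0]-35,g[2]-48;print(k,np.arctan2(z,-x),np.hypot(x,z))
E
```

```text
time: 14.82
eef_pos: [0.6407, -0.152, 0.0884]
tcp_rot: [0.979, -0.094, 0.179, 0.017]
contact_force: [-18.1, 6.2, 22.4]
opening: 0.177
time: 15.07
eef_pos: [0.6409, -0.152, 0.0883]
tcp_rot: [0.979, -0.094, 0.178, 0.017]
contact_force: [-31.2, 7.9, 35.4]
opening: 0.182
[ 91.48213947 -54.29995017  88.25567675]
13 2.350730089530192 73.69988174756762
16 2.3142617733407334 74.98657870952351
19 2.2790688325845516 76.36956699833827
```

```bash
python3 -m jog '{"travel":[[-3,0,4],[0,0,0],[0,0,0],[0,0,0],[0,0,0]],"dr":[[0,0,0],[0,0,0],[0,0,0],[0,0,0],[0,0,0]],"jaw":[240,130,130,130,130]}';python3 -m jog '{"travel":[[-8,2,20],[-10,2,23],[-10,2,23],[-30,6,20],[0,0,0]],"dr":[[0,0,0],[0,0,0],[0,0,0],[0,0,0],[0,0,0]],"jaw":[130,130,130,130,130]}'
python3 - <<'E'
from h import *
s=get_state();print(case(s['eef_pos']))
cv2.imwrite("pics/w5.png",cv2.resize(read_camera("wrist")[:,:,::-1],(768,576)))
c=camera_info("wrist");M=c["mount"];T=R.from_quat(s['tcp_rot']).as_matrix()
def wp(p):
    v=M[:3,:3].T@(T.T@(world(p)-s['eef_pos'])-M[:3,3]);r=np.hypot(v[0],v[1]);a=np.arctan2(r,v[2])
    return ((c["K"][:2,2]+c["K"][0,0]*a*v[:2]/r+.5)*1.5-.5).round()
for w in(1.30,1.72,2.14):
    print(w,[wp([35-r*np.cos(w)+k*np.sin(w),-55,48+r*np.sin(w)+k*np.cos(w)]) for r,k in((113,8),(113,-8),(49,-8))])
print(wp([0,60,58]))
E
```

```text
time: 15.48
eef_pos: [0.6397, -0.1528, 0.0863]
tcp_rot: [0.979, -0.095, 0.181, 0.018]
contact_force: [-0.4, -0.5, -0.2]
opening: 0.492
time: 15.9
eef_pos: [0.5812, -0.1405, 0.177]
tcp_rot: [0.978, -0.095, 0.184, 0.019]
contact_force: [-0.3, 0.1, -0.2]
opening: 0.49
[ 30.70914245 -54.45995065 177.00927299]
1.3 [array([385., 410.]), array([385., 444.]), array([384., 383.])]
1.72 [array([385., 293.]), array([385., 333.]), array([384., 347.])]
2.14 [array([384., 202.]), array([385., 227.]), array([384., 309.])]
[210. 392.]
```

View pics/w5.png

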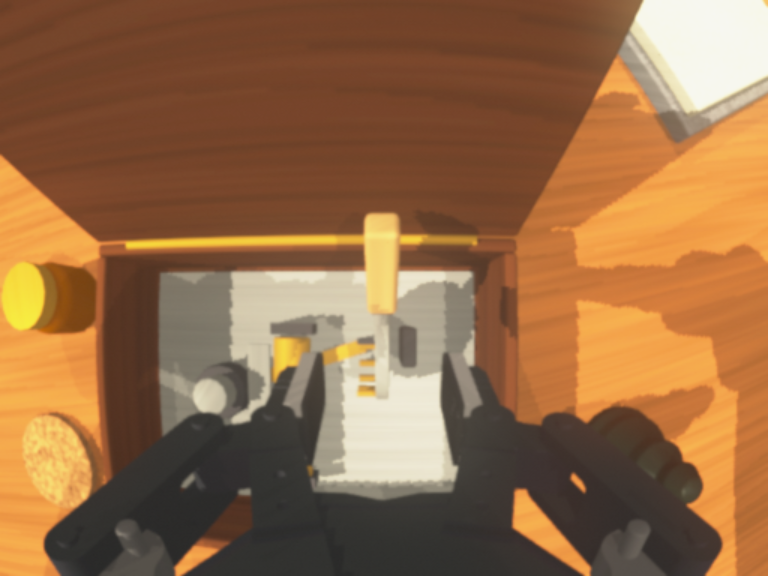

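```bash
python3 -m jog '{"travel":[[-2,30,0],[-2,30,0],[-2,30,0],[-2,28,0],[0,0,-40]],"dr":[[1.34,6.87,0],[1.34,6.87,0],[1.34,6.87,0],[0,0,0],[0,0,0]],"jaw":[255,255,255,255,255]}';python3 -m jog '{"travel":[[0,0,-30],[0,0,-30],[0,0,0],[0,0,0]],"dr":[[0,0,0],[0,0,0],[0,0,0],[0,0,0]],"jaw":[255,255,255,255]}'
python3 - <<'E'
from h import *
s=get_state();c=case(s['eef_pos']);print(c, E.T@R.from_quat(s['tcp_rot']).as_matrix()[:,2])
E
```

```text
time: 16.37
eef_pos: [0.5808, -0.0198, 0.1391]
tcp_rot: [0.995, -0.095, 0.007, 0.0]
contact_force: [1.9, -1.5, 0.4]
opening: 0.0
time: 16.7
eef_pos: [0.5721, -0.0221, 0.0695]
tcp_rot: [0.995, -0.097, -0.003, -0.0]
contact_force: [-0.0, -1.4, 0.5]
opening: -0.001
[-0.95580425 60.05948834 69.50011355] [-6.68231037e-03  1.21196552e-04 -9.99977666e-01]
```

```bash
python3 -m jog '{"travel":[[0,0,-10],[0,0,-5],[0,0,-4],[0,0,0],[0,0,0]],"dr":[[0,0,0],[0,0,0],[0,0,0],[0,0,0],[0,0,0]],"jaw":[255,255,255,255,255]}'
```

```text
time: 17.12
eef_pos: [0.5745, -0.0227, 0.0547]
tcp_rot: [0.995, -0.097, 0.001, 0.0]
contact_force: [1.9, 1.4, 3.4]
opening: 0.0
```

```bash
python3 -m jog '{"travel":[[0,0,-3],[0,0,-1.5],[0,0,0],[0,0,0]],"dr":[[0,0,0],[0,0,0],[0,0,0],[0,0,0]],"jaw":[255,255,255,255]}'
```

```text
time: 17.45
eef_pos: [0.5747, -0.0227, 0.051]
tcp_rot: [0.995, -0.097, 0.001, 0.0]
contact_force: [-2.1, 0.9, 8.2]
opening: -0.001
```

```bash
python3 -m jog '{"travel":[[0,0,-1.5],[0,0,0],[0,0,0],[0,0,0],[0,0,0]],"dr":[[0,0,0],[0,0,0],[0,0,0],[0,0,0],[0,0,0]],"jaw":[255,255,255,255,255]}'; for i in 1 2 3 4; do python3 -m jog '{"travel":[[0,0,0],[0,0,0],[0,0,0],[0,0,0],[0,0,0]],"dr":[[0,0,0],[0,0,0],[0,0,0],[0,0,0],[0,0,0]],"jaw":[255,255,255,255,255]}' | tail -3; done
python3 - <<'E'
from h import *
s=get_state();print(s['eef_pos'])
cv2.imwrite("pics/w6.png",cv2.resize(read_camera("wrist")[:,:,::-1],(768,576)))
E
```

```text
time: 17.87
eef_pos: [0.5748, -0.0227, 0.0509]
tcp_rot: [0.995, -0.096, 0.001, 0.0]
contact_force: [-5.3, 0.4, 14.4]
opening: -0.002
tcp_rot: [0.995, -0.096, 0.001, 0.0]
contact_force: [-4.9, -0.1, 14.6]
opening: 0.0
tcp_rot: [0.995, -0.096, 0.001, 0.0]
contact_force: [-5.6, 0.7, 14.2]
opening: 0.001
tcp_rot: [0.995, -0.096, 0.001, 0.0]
contact_force: [-5.7, 1.1, 14.8]
opening: 0.003
tcp_rot: [0.995, -0.096, 0.001, 0.0]
contact_force: [-4.2, 0.8, 13.8]
opening: 0.006
[ 0.57480313 -0.02266711  0.05095732]
```

View pics/w6.png

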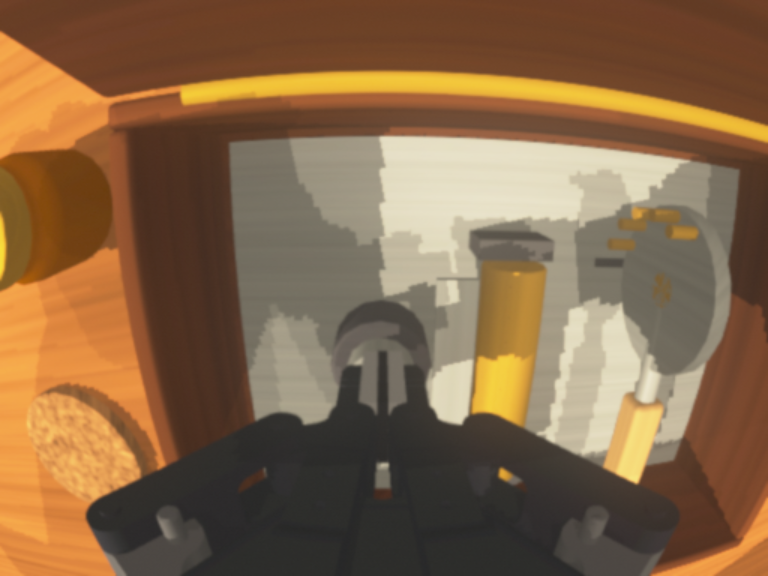

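```bash
python3 -c "
from h import *
np.save('a.npy',read_camera('wrist'))"
for i in 1 2 3 4 5 6 7; do python3 -m jog '{"travel":[[0,0,0],[0,0,0],[0,0,0],[0,0,0],[0,0,0]],"dr":[[0,0,0],[0,0,0],[0,0,0],[0,0,0],[0,0,0]],"jaw":[255,255,255,255,255]}' | grep force; done
python3 - <<'E'
from h import *
s=get_state();b=read_camera("wrist");a=np.load('a.npy')
d=np.abs(a.astype(int)-b).sum(2);print((d>40).sum(),np.argwhere(d>40)[:5])
c=camera_info("wrist");M=c["mount"];T=R.from_quat(s['tcp_rot']).as_matrix()
def wp(p):
    v=M[:3,:3].T@(T.T@(world(p)-s['eef_pos'])-M[:3,3]);r=np.hypot(v[0],v[1]);a=np.arctan2(r,v[2])
    return ((c["K"][:2,2]+c["K"][0,0]*a*v[:2]/r+.5)*1.5-.5).round()
for w in(0,.1,.2,.46):
    print(w,[wp([35-r*np.cos(w)+k*np.sin(w),y,48+r*np.sin(w)+k*np.cos(w)]) for r,k,y in((49,8,-47),(49,8,-63),(113,8,-63))])
E
```

```text
contact_force: [-5.4, 1.4, 14.3]
contact_force: [-5.0, 0.5, 14.7]
contact_force: [-4.8, 1.2, 15.2]
contact_force: [-5.1, 1.0, 14.6]
contact_force: [-4.3, 0.2, 15.0]
contact_force: [-4.5, 0.3, 15.4]
contact_force: [-4.6, 2.0, 14.4]
0 []
0 [array([644., 402.]), array([673., 398.]), array([634., 508.])]
0.1 [array([650., 406.]), array([679., 402.]), array([644., 521.])]
0.2 [array([656., 408.]), array([686., 404.]), array([655., 533.])]
0.46 [array([675., 410.]), array([706., 405.]), array([691., 558.])]
```

```bash
python3 -m jog '{"travel":[[0,0,5],[0,0,10],[0,0,30],[0,0,40],[0,0,40]],"dr":[[0,0,0],[0,0,0],[0,0,0],[0,0,0],[0,0,0]],"jaw":[255,255,255,255,255]}';python3 -m jog '{"travel":[[-20,0,40],[-38,0,20],[-38,0,0],[0,0,0],[0,0,0]],"dr":[[0,0,0],[0,0,0],[0,0,0],[0,0,0],[0,0,0]],"jaw":[255,255,255,255,255]}';python3 - <<'E'
from h import *
s=get_state()
cv2.imwrite("pics/w7.png",cv2.resize(read_camera("wrist")[:,:,::-1],(768,576)))
c=camera_info("wrist");M=c["mount"];T=R.from_quat(s['tcp_rot']).as_matrix()
def wp(p):
    v=M[:3,:3].T@(T.T@(world(p)-s['eef_pos'])-M[:3,3]);r=np.hypot(v[0],v[1]);a=np.arctan2(r,v[2])
    return ((c["K"][:2,2]+c["K"][0,0]*a*v[:2]/r+.5)*1.5-.5).round()
for w in(0,.1,.2,.46):
    print(w,[wp([35-r*np.cos(w)+k*np.sin(w),y,48+r*np.sin(w)+k*np.cos(w)]) for r,k,y in((49,8,-47),(49,8,-63),(113,8,-63))])
E
```

```text
time: 23.02
eef_pos: [0.5721, -0.0222, 0.1724]
tcp_rot: [0.995, -0.097, -0.002, -0.0]
contact_force: [0.6, -1.4, -0.5]
opening: -0.003
time: 23.43
eef_pos: [0.4782, -0.0221, 0.229]
tcp_rot: [0.995, -0.097, -0.0, 0.0]
contact_force: [0.4, -0.6, 0.1]
opening: 0.0
0 [array([508., 152.]), array([529., 153.]), array([524., 240.])]
0.1 [array([510., 151.]), array([531., 152.]), array([529., 241.])]
0.2 [array([512., 148.]), array([533., 150.]), array([534., 241.])]
0.46 [array([517., 139.]), array([539., 141.]), array([549., 231.])]
```

View pics/w7.png

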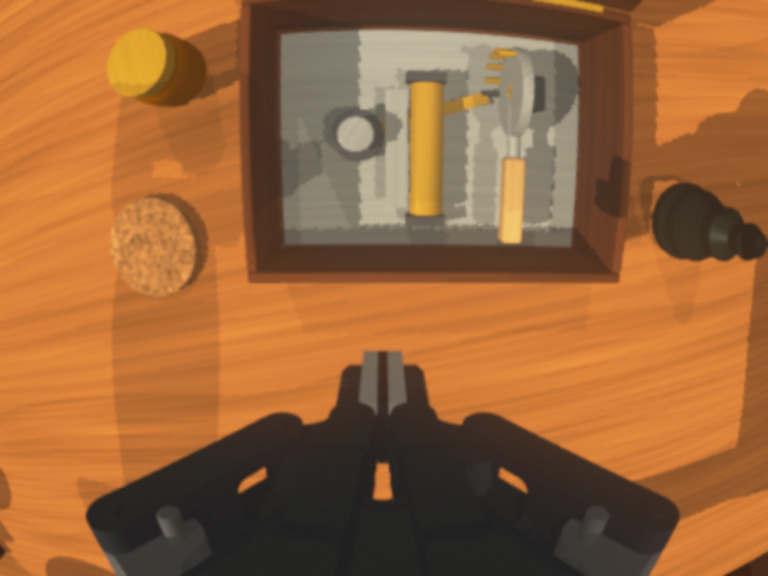

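```bash
python3 -c "
from plant import *
print(sign_off())"
```

```text
the job is handed in; nothing more can be done
None
```

The music box has been wound and played, and I handed the job in at about 23.5 s of the 72 s; `sign_off()` gave no verdict.

- **Lid:** I pinched the tab, carried the lid back to about 1.845 rad and let go. In the later wrist pictures it was standing open.
- **First wind:** I raised the lever and let go. A picture put it at about 0.87 rad, held by itself on the 0.88 notch.
- **Second wind:** I took the lever afresh, but my first pull stopped short of the last notch. When I let go it dropped back and held at 1.72.
- **Third wind:** I took it again and brought it against the end stop, where the contact force rose to about 48 N at the wrist. After letting go, the picture matched the last notch at 2.14.
- **Release button:** I held it fully down with about 14 N for around 5 s. Two pictures about 3 s apart were identical, so the lever had stopped moving. I then let the button come up and backed the arm off.

**Last checks:** The final wrist picture showed the lever at about 0 rad, the button clear of the arm, and the statuette, coaster and candle standing where they were, as judged by eye. The lid panel was outside that picture, so its last sighting was during the button press. One pixel comparison of the lever was off by about 10 pixels while the button was down, but the final view agreed with 0 to within about 5 pixels.

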